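Wedge up the display slab

ROBOT

A 6-joint arm with a two-finger parallel gripper is mounted at the origin on the work surface. World frame = base frame: x ahead of the robot, y to its left, z up, the work surface at z = 0. Lengths are in m, angles in rad, forces in N, time in s.
With the tool pointing down it reaches from about 0.325 to 0.925 m from the base axis. Payload 3.1 kg.
Tool frame: the origin (TCP) lies midway between the tips of the shut fingers; the grasp point (between the pads) lies grip_depth behind it (grip_depth is the distance from the TCP to the grasp point, in m); z points along the fingers, y is the line along which they close (so a half turn about z gives the same grasp; the last joint's range is limited). The gripper opens to 85 mm and grips with 20 to 120 N. Pads are 22 mm wide; open, the fingers measure 114 mm over their backs; the gripper's body (76 mm by 85 mm) begins 54 mm behind the grasp point. The pads swing forward as they close: fully open they stand 13 mm farther back than shut.
Start: joints at [-1.259, 0.217, 1.613, -0, 1.311, -0.112], TCP at [0.257, -0.57, 0.231] pointing down, gripper open.
Joint ranges: [-2.75, 2.75], [-0.78, 2.1], [0.31, 2.55], [-1.13, 4.27], [0.13, 2.63], [-2.58, 2.58]. Speed limits (rad/s): [2.79, 2.79, 3.14, 3.14, 3.14, 3.14].

INTERFACE

Orientations are given as a 3x3 rotation matrix whose columns are the frame's x, y, z axes.
In Python, from workcell import get_state, camera, camera_model, finish_job, grip_depth gives the robot as it stands.
- The arm moves only by the tool play_rows, never from a script. Its argument "steps" is a list of rows, each an object of numbers: "x", "y", "z": the shift along the tool's x, y, z in units of 40 mm (1.0 is 40 mm); "yaw": the turn about the tool's z in units of 5 degrees (1.0 is 5 degrees). In form: [{"x": .., "y": .., "z": .., "yaw": ..}, ...]. A call has exactly 5 rows; each row is the pose to reach, as a shift and turn from the pose commanded when the call began, along the tool's axes at that moment; what a row does not reach only later rows make up. A row lasts 1/10 s, in which the tool goes at most 50 mm and 8.59 degrees, less where a joint would pass 70% of its speed; a pose out of reach is approached as far as the arm can. A call with a gripper value outside its range is refused whole. "hand" is the opening in per cent of the stroke, from 0 (shut) to 100 (fully open), set as the call begins (left out, the last holds). The fingers move at their own pace and stop on an object; "grip_force" is the grip in N (left out, the last holds). Time passes only in rows, so rows that repeat a pose let the fingers close, or fill a call up. It gives the time, the measured TCP pose, the force, the opening and the grip force at its end, in the units of the state.
- get_state(): the state, without advancing time (a new reading comes with each control period).
- camera(name): name is "scene" or "top"; returns (picture, depth): 480x640x3 uint8, blue, green, red; 480x640 float32, m along the optical axis (not along the pixel's ray), 0 where there is no reading.
- camera_model(name): a dict with "mtx" (3x3 intrinsics, pixels), "D" ([k1, k2, p1, p2, k3] as OpenCV has them; the pictures are not rectified), "view" (4x4, takes a point from world to camera coordinates). Camera axes: x right, y up, looking along -z (the intrinsics and any distortion apply to the point x, -y, -z); pixel columns grow to the right and rows downward; lengths in m; the calibration is good to about 2 mm. A picture is of the moment at which its call begins. camera_model takes no time and is no camera call.
- finish_job(): hands the job in; it is judged then, once.
The state is a dict: "time_s": time; "q": joint angles; "joint_vel": joint speeds; "joint_torque": joint torques, N m; "tcp_pos": TCP position; "eef_rot": TCP orientation; "wrist_force": force on the tool from outside, world axes, zero at the start; "wrist_torque": the same for the moment, N m; "gripper_width": finger opening in m; "grip_force": force on a finger pad.
Only numpy, scipy, OpenCV 4.12 (cv2) and the standard library are available. Lean on these libraries where they do the work, as an engineer would, in place of code of your own. Each camera call takes 0.05 s, during which the arm holds its last target. There are 200 camera calls.

TASK

The stone display slab on the apothecary counter needs felt pads under its front: take the beech wedge, lay it flat on the counter with its tip under the middle of the slab's front edge, and slide it in gently until that edge is just lifted about 5 mm off the wooden cradle (the edge then stands over the wedge's red band). Finish while still gripping the wedge and holding it there, so that a colleague can slip in the pads; lift the slab only with the wedge, never with the gripper, do not ram it or raise it more than about a centimetre, keep the jar standing on it, and leave the other things on the counter alone.

Things in the scene. Friction and masses are not known exactly. Their poses are not given: they have to be found in the camera images.
- wedge: Loose beech wedge, 0.09 kg, flat on the counter. Origin on its underside below the middle of the upright grip block (36 mm along x, 26 mm along y, 52 mm tall; pinch it across y from above); +x points to the tip. Ramp 40 mm wide, from x = 18 mm (26 mm high) straight down to the tip at x = 110 mm (4 mm high), slope 0.24. Red band across it from x = 39 to 56 mm, where it is 21 to 17 mm high.
- wedge_tip (a point): Point at the wedge's tip: x = 110 mm, y = 0, z = 2 mm in the wedge's frame.
- cradle: Fixed wooden cradle under the slab: two runners (x = -100 to 80 mm), 25 mm wide, 14 mm tall, at y = -85 and +85 mm, and a cross bar at the back (x = 60 to 80 mm). Origin on the counter at its middle; its open front faces its own -x, roughly to the robot. The wedge enters along +x between the runners (145 mm free).
- slab: White marble slab 190 x 196 x 10 mm, 0.85 kg, brass strip along its front edge. It turns freely about a level axis at its back; origin on that axis, 70 mm behind the cradle's middle, at underside height, x to the back. At the start it rests level on the runners, underside 14 mm above the counter; it falls back when not held up.
- slab_edge (a point): Middle of the slab's front lower edge (brass strip, reaching 4 mm farther forward), at x = -110 mm in the cradle's frame, 14 mm above the counter at rest; its height above 14 mm is the lift. The ramp first touches it with the wedge's origin about 178 mm before the cradle's middle; from then it rises 0.24 mm per mm of wedge travel.
- drug_jar: Blue porcelain jar with lid, 72 mm in diameter, 130 mm tall, 0.3 kg, standing loose on the back half of the slab. Origin at the centre of its foot. It must stay standing there.
- mortar: White mortar bowl, 90 mm across, 65 mm tall. Origin at the centre of its foot. Leave alone.
- amber_bottle: Amber bottle, 60 mm in diameter, 140 mm tall. Origin at the centre of its foot. Leave alone.
- green_jar: Green glass jar, 72 mm in diameter, 95 mm tall. Origin at the centre of its foot. Leave alone.
- tea_tin: Red tin, 76 mm in diameter, 110 mm tall. Origin at the centre of its foot. Leave alone.
- brass_weight: Brass weight with a knob, 44 mm in diameter, 56 mm tall. Origin at the centre of its foot. Leave alone.
There are look-alikes about, which are no part of the job. Of the things like the wedge, leave any that is yellow; of the rest the smaller one is meant.

How it is judged:
By the outcome, as a careful person would: the job done as asked, in the order asked, and still so for the second after the job is handed in, while the arm keeps its last pose, push and grip.
It also fails if it takes over 45 s, if anything falls off the work surface, if the arm or the gripper's body presses on something with over 40 N, if the wrist force passes 120 N, or if a joint passes its speed limit or range.

## Working session

There is one attempt and no reset: what is moved stays moved. The work goes in short steps, Python scripts to look and compute and a tool call to move; the robot and the scene stay as the last step left them, time stands still between calls to the robot, and variables do not carry over. Pictures are saved under pics/ and viewed, at most 10 in all, crops included, and the job is handed in when it is done.

Besides the shell and the picture viewer there is one more tool, called as name(argument=value, ...) on one line, values as JSON. play_rows: Moves the arm, as the interface text tells. Its arguments: {"type":"object","properties":{"steps":{"type":"array","items":{"type":"object","properties":{"x":{"type":"number"},"y":{"type":"number"},"z":{"type":"number"},"yaw":{"type":"number"}}}},"hand":{"type":"number"},"grip_force":{"type":"number"}},"required":["steps"]}

```bash
mkdir -p pics; python3 - <<'E'
from workcell import *
import cv2,numpy as np
for n in("scene","top"):
    p,d=camera(n);cv2.imwrite(f"pics/{n}0.png",p);np.save(f"{n}0.npy",d)
    m=camera_model(n);print(n,np.round(m["mtx"],1).tolist(),m["D"],np.round(m["view"],3).tolist())
print(grip_depth, get_state()); 
E
```

```text
scene [[529.1, 0.0, 313.2], [0.0, 529.1, 232.8], [0.0, 0.0, 1.0]] [0.01596029 0.         0.         0.         0.        ] [[-0.866, 0.501, 0.013, 0.478], [-0.346, -0.616, 0.707, 0.154], [0.362, 0.608, 0.707, -1.402], [0.0, 0.0, 0.0, 1.0]]
top [[514.4, 0.0, 327.0], [0.0, 514.4, 233.8], [0.0, 0.0, 1.0]] [-0.11424959  0.          0.          0.          0.        ] [[0.025, -1.0, 0.011, -0.008], [0.995, 0.026, 0.101, -0.531], [-0.102, 0.009, 0.995, -1.19], [0.0, 0.0, 0.0, 1.0]]
0.0187 {'time_s': 0.1, 'q': array([-1.25920636e+00,  2.17739318e-01,  1.61482827e+00, -1.06337127e-05,
        1.31133459e+00, -1.12209730e-01]), 'joint_vel': array([-0.00034013, -0.00095903, -0.00289702, -0.00076428, -0.00012897,
       -0.00013213]), 'joint_torque': array([-1.50862666e-03, -3.98078299e+01, -3.04971635e+01, -1.85074946e-04,
        4.28248371e-03, -1.59772219e-05]), 'tcp_pos': array([ 0.25679021, -0.56896248,  0.23003277]), 'eef_rot': array([[ 9.11531948e-01,  4.11228637e-01, -7.17821180e-04],
       [ 4.11229188e-01, -9.11529339e-01,  2.19516932e-03],
       [ 2.48401422e-04, -2.29615599e-03, -9.99997333e-01]]), 'wrist_force': array([0.17294351, 0.84768636, 0.01705872]), 'wrist_torque': array([0.00737825, 0.05440633, 0.03468267]), 'grip_force': 0.0, 'gripper_width': 0.08546247107197177}
```

View pics/top0.png

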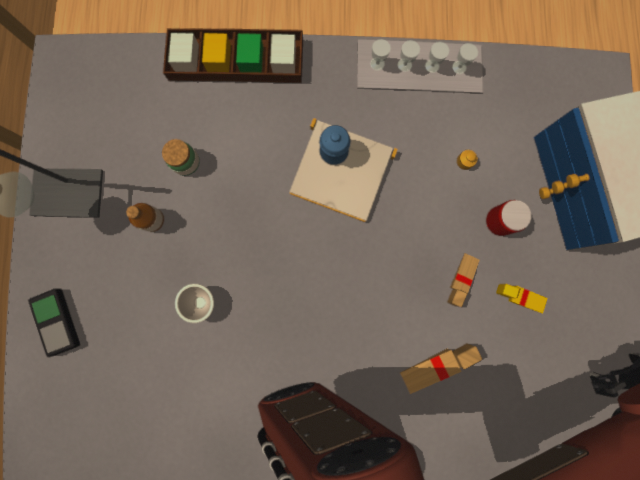

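View pics/scene0.png

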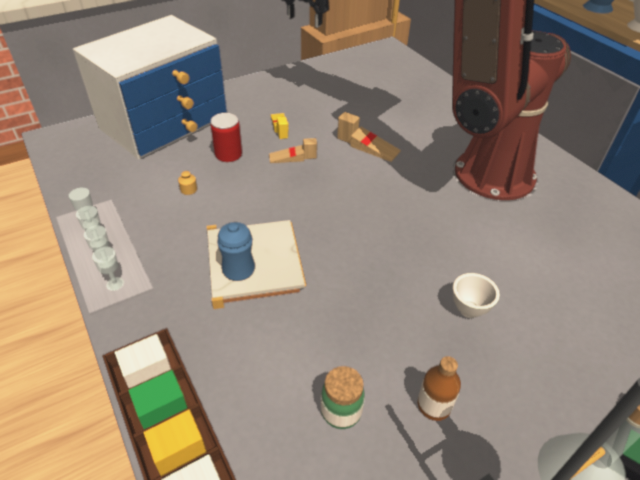

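Candidates in the top view: small beech (465,280), large beech (441,368), yellow (522,297). The yellow one is excluded, and the smaller beech at (465,280) is the one meant. I'll confirm with a crop.

```bash
cat >h.py <<'E'
from workcell import *
import cv2,numpy as np
def ray(n,uv,z):
    m=camera_model(n);V=np.array(m["view"])
    uv=np.array(uv,float).reshape(-1,1,2)
    p=cv2.undistortPoints(uv,np.array(m["mtx"]),np.array(m["D"]))[:,0]
    d=np.c_[p[:,0],-p[:,1],-np.ones(len(p))]@V[:3,:3]
    c=-V[:3,:3].T@V[:3,3]
    return c+d*((np.asarray(z)-c[2])/d[:,2])[:,None]
def proj(n,P):
    m=camera_model(n);V=np.array(m["view"]);c=np.atleast_2d(P)@V[:3,:3].T+V[:3,3]
    return cv2.projectPoints(c*[1,-1,-1],np.zeros(3),np.zeros(3),np.array(m["mtx"]),np.array(m["D"]))[0][:,0]
E
python3 - <<'E'
from h import *
t=cv2.imread("pics/top0.png");s=cv2.imread("pics/scene0.png")
a=cv2.resize(t[240:400,390:560],None,fx=3.4,fy=3.4,interpolation=cv2.INTER_CUBIC)[:,:400]
a=cv2.resize(t[245:320,435:510],(400,400),interpolation=cv2.INTER_CUBIC)
b=cv2.resize(t[115:225,285:405],(400,367),interpolation=cv2.INTER_CUBIC)
b=cv2.copyMakeBorder(b,0,33,0,0,0)
cv2.imwrite("pics/crop.png",np.hstack([a,b]))
hsv=cv2.cvtColor(t,cv2.COLOR_BGR2HSV)
def red(x0,x1,y0,y1):
    h=hsv[y0:y1,x0:x1];m=((h[...,0]<6)|(h[...,0]>174))&(h[...,1]>180)&(h[...,2]>90);v,u=np.nonzero(m);return u.mean()+x0,v.mean()+y0,m.sum()
print(red(440,490,245,315),red(395,490,340,395))
def rect(m,x0,y0):
    c=max(cv2.findContours(m.astype(np.uint8),0,1)[0],key=cv2.contourArea);r=cv2.minAreaRect(c);print(r, cv2.boxPoints(r)+[x0,y0])
x=hsv[245:315,440:490];rect((x[...,0]<25)&(x[...,1]>100),440,245)
x=hsv[340:395,395:490];rect((x[...,0]<25)&(x[...,1]>100),395,340)
E
```

```text
(np.float64(463.55434782608694), np.float64(279.19565217391306), np.int64(92)) (np.float64(439.1953488372093), np.float64(367.48372093023255), np.int64(215))
((22.637929916381836, 35.155174255371094), (18.383838653564453, 52.180389404296875), 21.801406860351562) [[444.41379261 300.96551895]
 [463.79310036 252.51724339]
 [480.86206818 259.34482956]
 [461.48275948 307.79310608]]
((46.200008392333984, 25.899999618530273), (26.832815170288086, 80.05123138427734), 63.43495178222656) [[399.40000963 371.79999542]
 [471.00000763 336.00000191]
 [483.00000763 360.00000381]
 [411.40000916 395.79999542]]
```

View pics/crop.png

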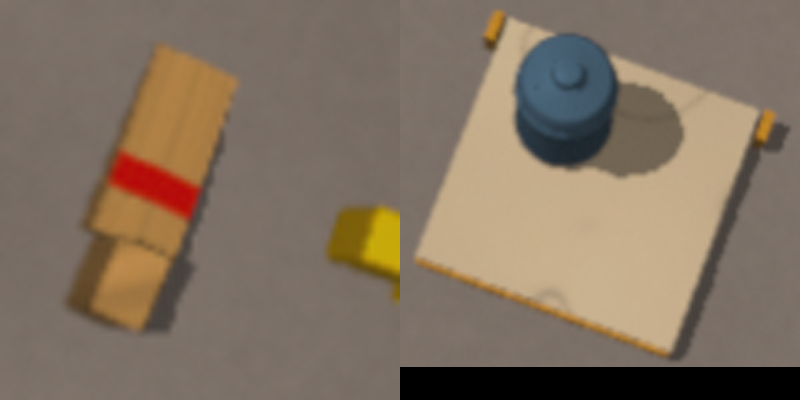

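The crop shows the small beech wedge with its tip edge mid at top (472,256.6) and grip block top centre near (460,298). The slab's front corners are at about (290,193) and (366,221), and its back corners at about (317,120) and (392,147).

```bash
python3 - <<'E'
from h import *
o=np.array([435,245]);k=75/400
tip=ray("top",[o+k*np.array([157,44]),o+k*np.array([238,80])],.004)
blk=ray("top",[o+k*np.array([[90,310],[143,328],[178,255],[122,238]])],.052)
red=ray("top",[463.55,279.2],.019)
print(tip,blk,blk.mean(0),red)
print("tipw",np.linalg.norm(tip[0]-tip[1]));T=tip.mean(0);B=blk.mean(0)
for a,b in((B,T),(B,red[0]),(red[0],T)):print(np.linalg.norm((b-a)[:2]),np.degrees(np.arctan2(b[1]-a[1],b[0]-a[0])))
o=np.array([285,115]);k=.3
c=ray("top",o+k*np.array([[17,259],[270,354],[357,108],[108,17]]),.024)
print(c)
for i in range(4):print(np.linalg.norm(c[i]-c[i-1]),np.degrees(np.arctan2(*(c[i]-c[i-1])[1::-1])))
# front fit by scene brass? check reprojection in scene
print(proj("scene",np.vstack([c,T,B])))
E
```

```text
[[ 0.49453728 -0.32981011  0.004     ]
 [ 0.47894805 -0.36753476  0.004     ]] [[ 0.37480737 -0.28707449  0.052     ]
 [ 0.36740938 -0.31054147  0.052     ]
 [ 0.39928032 -0.32589154  0.052     ]
 [ 0.40621429 -0.3010116   0.052     ]] [ 0.38692784 -0.30612978  0.052     ] [[ 0.43127404 -0.32352848  0.019     ]]
tipw 0.04081878713251637
0.1085028906093318 -23.08447053855678
0.04763717199638408 -21.421964932399856
0.06090145474598269 -24.384813055842503
[[ 0.62790356  0.0962067   0.024     ]
 [ 0.56391139 -0.08667945  0.024     ]
 [ 0.74643553 -0.14747684  0.024     ]
 [ 0.80964643  0.03579906  0.024     ]]
0.19151906776091185 161.61423946645658
0.1937584674391796 -109.28502895144833
0.19238343769192734 -18.42251975465313
0.19387024918554477 70.97095429481902
[[304.88630937 283.49229706]
 [290.27924118 220.12914235]
 [206.89503336 231.11461514]
 [211.86102842 297.6076966 ]
 [269.65103788 157.71500781]
 [309.53869768 140.59148443]]
```

```bash
cat >>h.py <<'E'
def go(x,y,z,yawdeg):
    s=get_state();R=s["eef_rot"];d=R.T@(np.array([x,y,z])-s["tcp_pos"])/.04
    h=np.degrees(np.arctan2(R[1,0],R[0,0]));dy=(h-yawdeg)/5
    print("t",round(s["time_s"],2),"tcp",s["tcp_pos"].round(4),"head",h.round(2),"F",s["wrist_force"].round(1),"w",round(s["gripper_width"],4),"tilt",R[2,:2].round(4));print("shift",d.round(3),"yaw",dy.round(3))
E
python3 - <<'E'
from h import *
go(.3865,-.306,.12,-22.9)
print(ray("top",[[498,290],[547,300]],.01))
E
```

```text
t 0.1 tcp [ 0.2568 -0.569   0.23  ] head 24.28 F [0.2 0.8 0. ] w 0.0855 tilt [ 0.0002 -0.0023]
shift [ 5.659 -4.653  2.763] yaw 9.436
[[ 0.40697999 -0.41123025  0.01      ]
 [ 0.38447505 -0.534914    0.01      ]]
```

Yellow is well clear.

play_rows(steps=[{"x":0.7,"y":-0.6,"z":0.35,"yaw":1.2},{"x":1.4,"y":-1.15,"z":0.7,"yaw":2.4},{"x":2.1,"y":-1.75,"z":1.05,"yaw":3.5},{"x":2.8,"y":-2.3,"z":1.4,"yaw":4.7},{"x":3.5,"y":-2.9,"z":1.7,"yaw":5.8}], hand=65, grip_force=50)

```text
time_s: 0.6
tcp_pos: [0.337, -0.4046, 0.162]
eef_rot: [[0.996, -0.087, -0.001], [-0.087, -0.996, 0.001], [-0.001, -0.001, -1.0]]
wrist_force: [-0.3, -0.8, -0.8]
gripper_width: 0.0557
grip_force: 0.0
```

```bash
python3 -c "
from h import *
go(.3865,-.306,.12,-22.9)"
```

```text
t 0.6 tcp [ 0.337  -0.4046  0.162 ] head -4.98 F [-0.3 -0.8 -0.8] w 0.0557 tilt [-0.0007 -0.0012]
shift [ 1.019 -2.561  1.052] yaw 3.584
```

play_rows(steps=[{"x":0.25,"y":-0.64,"z":0.27,"yaw":0.9},{"x":0.5,"y":-1.28,"z":0.53,"yaw":1.8},{"x":0.77,"y":-1.92,"z":0.8,"yaw":2.7},{"x":1.02,"y":-2.56,"z":1.05,"yaw":3.6},{"x":1.02,"y":-2.56,"z":1.05,"yaw":3.6}])

```text
time_s: 1.1
tcp_pos: [0.3853, -0.3035, 0.1188]
eef_rot: [[0.923, -0.384, -0.003], [-0.384, -0.923, 0.005], [-0.005, -0.003, -1.0]]
wrist_force: [-1.2, 0.7, -0.3]
gripper_width: 0.0558
grip_force: 0.0
```

```bash
python3 - <<'E'
from h import *
go(.3865,-.306,.016,-22.9)
p,d=camera("top");s,d=camera("scene")
a=cv2.resize(p[240:330,420:520],(444,400),interpolation=cv2.INTER_CUBIC)
q=proj("scene",[.3865,-.306,.04])[0].astype(int);print(q)
b=cv2.resize(s[q[1]-40:q[1]+40,q[0]-35:q[0]+35],(350,400),interpolation=cv2.INTER_CUBIC)
cv2.imwrite("pics/above.png",np.hstack([a,b]))
E
```

```text
t 1.1 tcp [ 0.3853 -0.3035  0.1188] head -22.57 F [-1.2  0.7 -0.3] w 0.0558 tilt [-0.0051 -0.0033]
shift [0.064 0.054 2.57 ] yaw 0.066
[309 144]
```

View pics/above.png

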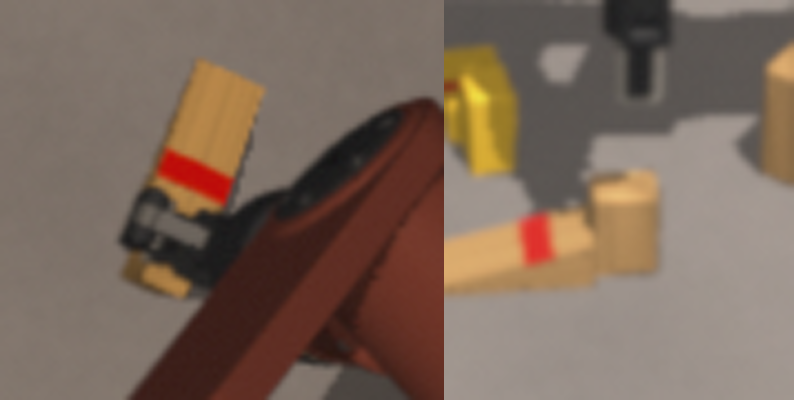

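The gripper sits over the grip block: at crop px (170,225) left, and directly above the block at (625,220) right. Descending.

play_rows(steps=[{"x":0.04,"y":0.04,"z":0.6,"yaw":0.07},{"x":0.06,"y":0.05,"z":1.2,"yaw":0.07},{"x":0.06,"y":0.05,"z":1.8,"yaw":0.07},{"x":0.06,"y":0.05,"z":2.3,"yaw":0.07},{"x":0.06,"y":0.05,"z":2.57,"yaw":0.07}])

```text
time_s: 1.7
tcp_pos: [0.3865, -0.3111, 0.0173]
eef_rot: [[0.92, -0.393, -0.001], [-0.393, -0.92, 0.001], [-0.001, -0.0, -1.0]]
wrist_force: [-0.4, -0.5, -0.5]
gripper_width: 0.0558
grip_force: 0.0
```

play_rows(steps=[{"z":0},{"z":0},{"z":0},{"z":0},{"z":0}], hand=0, grip_force=50)

```text
$.steps[0]: bad value
```

```bash
python3 -c "
from h import *
go(.3865,-.306,.046,-22.9);print(get_state()['grip_force'])"
```

```text
t 1.7 tcp [ 0.3865 -0.3111  0.0173] head -23.11 F [-0.4 -0.5 -0.5] w 0.0558 tilt [-0.0015 -0.0003]
shift [-0.052 -0.118 -0.718] yaw -0.043
0.0
```

play_rows(steps=[{"x":-0.05,"y":-0.1,"z":0.0,"yaw":0.0},{"x":-0.05,"y":-0.1,"z":0.0,"yaw":0.0},{"x":-0.05,"y":-0.1,"z":0.0,"yaw":0.0},{"x":-0.05,"y":-0.1,"z":0.0,"yaw":0.0},{"x":-0.05,"y":-0.1,"z":0.0,"yaw":0.0}])

```text
time_s: 2.2
tcp_pos: [0.3878, -0.3066, 0.0195]
eef_rot: [[0.92, -0.392, 0.001], [-0.392, -0.92, -0.001], [0.002, 0.001, -1.0]]
wrist_force: [-0.3, 0.2, 0.1]
gripper_width: 0.0555
grip_force: 0.0
```

play_rows(steps=[{"x":0.0,"y":0.0,"z":0.0,"yaw":0.0},{"x":0.0,"y":0.0,"z":0.0,"yaw":0.0},{"x":0.0,"y":0.0,"z":0.0,"yaw":0.0},{"x":0.0,"y":0.0,"z":0.0,"yaw":0.0},{"x":0.0,"y":0.0,"z":0.0,"yaw":0.0}], hand=0, grip_force=50)

```text
time_s: 2.7
tcp_pos: [0.3875, -0.3063, 0.0189]
eef_rot: [[0.92, -0.392, 0.001], [-0.392, -0.92, -0.0], [0.001, 0.0, -1.0]]
wrist_force: [0.0, -0.9, 3.4]
gripper_width: 0.0256
grip_force: 49.8
```

```bash
python3 -c "
from h import *
go(.3865,-.306,.056,-22.9);print(get_state()['grip_force'])"
```

```text
t 2.7 tcp [ 0.3875 -0.3063  0.0189] head -23.06 F [ 0.  -0.9  3.4] w 0.0256 tilt [0.0007 0.0003]
shift [-0.026  0.003 -0.928] yaw -0.032
49.834908843040466
```

```bash
cat >>h.py <<'E'
def cr(xc,yc=0,z=.0189,h=-18.8,O=(.7031,-.031)):
    c,s=np.cos(np.radians(-18.8)),np.sin(np.radians(-18.8));go(O[0]+c*xc-s*yc,O[1]+s*xc+c*yc,z,h)
    p=get_state()["tcp_pos"][:2]-O;print("cradle xy",round(c*p[0]+s*p[1],4),round(-s*p[0]+c*p[1],4))
E
python3 -c "
from h import *
cr(-.245,z=.055)"
```

```text
t 2.7 tcp [ 0.3875 -0.3063  0.0189] head -23.06 F [ 0.  -0.9  3.4] w 0.0256 tilt [0.0007 0.0003]
shift [-1.545 -8.967 -0.907] yaw -0.852
cradle xy -0.21 -0.3623
```

play_rows(steps=[{"x":0.0,"y":0.0,"z":-0.45,"yaw":0.0},{"x":-0.4,"y":-0.3,"z":-0.9,"yaw":-0.1},{"x":-0.9,"y":-0.9,"z":-0.9,"yaw":-0.2},{"x":-1.3,"y":-1.7,"z":-0.9,"yaw":-0.4},{"x":-1.5,"y":-2.6,"z":-0.9,"yaw":-0.6}])

```text
time_s: 3.2
tcp_pos: [0.3709, -0.1852, 0.0537]
eef_rot: [[0.939, -0.344, -0.002], [-0.344, -0.939, 0.001], [-0.002, -0.001, -1.0]]
wrist_force: [0.0, 0.1, -1.4]
gripper_width: 0.0256
grip_force: 49.3
```

```bash
python3 -c "
from h import *
cr(-.245,z=.055)"
```

```text
t 3.2 tcp [ 0.3709 -0.1852  0.0537] head -20.15 F [ 0.   0.1 -1.4] w 0.0256 tilt [-0.0024 -0.0006]
shift [ 0.346 -6.335 -0.03 ] yaw -0.269
cradle xy -0.2648 -0.253
```

play_rows(steps=[{"x":0.05,"y":-0.85,"z":0.0,"yaw":-0.1},{"x":0.1,"y":-1.75,"z":0.0,"yaw":-0.2},{"x":0.15,"y":-2.65,"z":0.0,"yaw":-0.27},{"x":0.2,"y":-3.55,"z":0.0,"yaw":-0.27},{"x":0.25,"y":-4.3,"z":0.0,"yaw":-0.27}])

```text
time_s: 3.7
tcp_pos: [0.4408, -0.0268, 0.0539]
eef_rot: [[0.947, -0.32, -0.001], [-0.32, -0.947, 0.0], [-0.001, 0.0, -1.0]]
wrist_force: [0.2, -0.7, -0.9]
gripper_width: 0.0258
grip_force: 49.3
```

```bash
python3 -c "
from h import *
cr(-.245,z=.055)"
```

```text
t 3.7 tcp [ 0.4408 -0.0268  0.0539] head -18.68 F [ 0.2 -0.7 -0.9] w 0.0258 tilt [-0.0013  0.    ]
shift [ 0.121 -2.014 -0.027] yaw 0.025
cradle xy -0.2497 -0.0806
```

play_rows(steps=[{"x":0.03,"y":-0.7,"z":0.0,"yaw":0.0},{"x":0.06,"y":-1.3,"z":0.0,"yaw":0.0},{"x":0.1,"y":-1.8,"z":0.0,"yaw":0.0},{"x":0.1,"y":-1.95,"z":0.0,"yaw":0.0},{"x":0.1,"y":-1.95,"z":0.0,"yaw":0.0}])

```text
time_s: 4.2
tcp_pos: [0.4694, 0.0443, 0.0539]
eef_rot: [[0.948, -0.319, -0.001], [-0.319, -0.948, -0.0], [-0.001, 0.001, -1.0]]
wrist_force: [-0.2, -1.1, -1.3]
gripper_width: 0.0252
grip_force: 49.3
```

```bash
python3 - <<'E'
from h import *
cr(-.245,z=.022)
p,d=camera("top");s,d=camera("scene")
a=cv2.resize(p[110:310,260:440],(540,600),interpolation=cv2.INTER_CUBIC)
b=cv2.resize(s[200:300,230:380],(540,360),interpolation=cv2.INTER_CUBIC)
cv2.imwrite("pics/pre.png",a);cv2.imwrite("pics/pre_s.png",b)
E
```

```text
t 4.2 tcp [0.4694 0.0443 0.0539] head -18.62 F [-0.2 -1.1 -1.3] w 0.0252 tilt [-0.0013  0.0006]
shift [ 0.014 -0.101  0.799] yaw 0.035
cradle xy -0.2455 -0.004
```

View pics/pre.png

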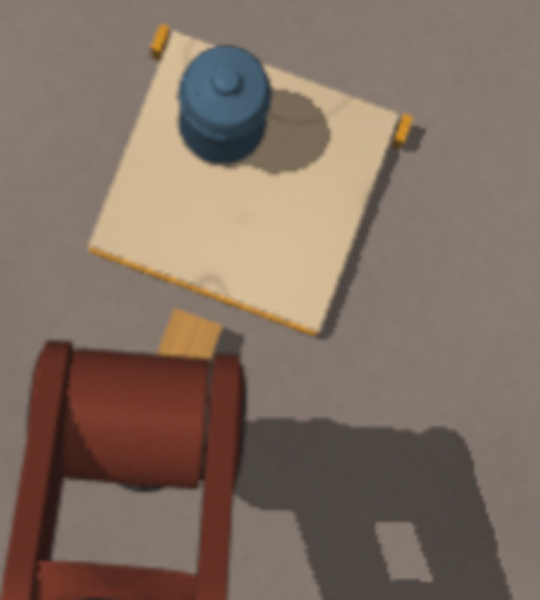

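The wedge points squarely at the middle of the slab's front edge: tip corners at about (176,309) and (222,325), edge middle at about (204,291) in the crop. Next I'll correct 4 mm sideways and set it down.

play_rows(steps=[{"x":0.0,"y":-0.08,"z":0.25,"yaw":0.03},{"x":0.0,"y":-0.08,"z":0.5,"yaw":0.03},{"x":0.0,"y":-0.08,"z":0.7,"yaw":0.03},{"x":0.0,"y":-0.08,"z":0.8,"yaw":0.03},{"x":0.0,"y":-0.08,"z":0.8,"yaw":0.03}])

```text
time_s: 4.8
tcp_pos: [0.4699, 0.0468, 0.0213]
eef_rot: [[0.946, -0.324, -0.003], [-0.324, -0.946, 0.0], [-0.002, 0.001, -1.0]]
wrist_force: [-0.0, 0.8, -0.7]
gripper_width: 0.0255
grip_force: 49.4
```

```bash
python3 - <<'E'
from h import *
cr(-.245,z=.0186)
t=ray("top",[[260+176/3,110+309/3],[260+222/3,110+325/3]],.039);print(t)
c,s=np.cos(np.radians(-18.8)),np.sin(np.radians(-18.8));p=t.mean(0)[:2]-[.7031,-.031];print("tip cradle before -4mm shift",c*p[0]+s*p[1],-s*p[0]+c*p[1])
E
```

```text
t 4.8 tcp [0.4699 0.0468 0.0213] head -18.89 F [-0.   0.8 -0.7] w 0.0255 tilt [-0.0025  0.0008]
shift [ 0.021 -0.039  0.067] yaw -0.018
cradle xy -0.2458 -0.0015
[[ 0.57848249  0.02641688  0.039     ]
 [ 0.56677514 -0.00995544  0.039     ]]
tip cradle before -4mm shift -0.13615316700423238 -0.004908657844077631
```

play_rows(steps=[{"x":0.0,"y":-0.03,"z":0.03,"yaw":0.0},{"x":0.0,"y":-0.03,"z":0.06,"yaw":0.0},{"x":0.0,"y":-0.03,"z":0.07,"yaw":0.0},{"x":0.0,"y":-0.03,"z":0.07,"yaw":0.0},{"x":0.0,"y":-0.03,"z":0.07,"yaw":0.0}])

```text
time_s: 5.3
tcp_pos: [0.4716, 0.0481, 0.0199]
eef_rot: [[0.946, -0.323, 0.0], [-0.323, -0.946, -0.0], [0.0, -0.0, -1.0]]
wrist_force: [-0.4, -0.8, -0.8]
gripper_width: 0.0257
grip_force: 49.4
```

```bash
python3 - <<'E'
from h import *
cr(-.183)
E
```

```text
t 5.3 tcp [0.4716 0.0481 0.0199] head -18.86 F [-0.4 -0.8 -0.8] w 0.0257 tilt [ 0.0004 -0.0001]
shift [1.541 0.005 0.026] yaw -0.013
cradle xy -0.2446 0.0003
```

play_rows(steps=[{"x":0.0,"y":0.0,"z":0.03,"yaw":0.0},{"x":0.2,"y":0.0,"z":0.03,"yaw":0.0},{"x":0.45,"y":0.0,"z":0.03,"yaw":0.0},{"x":0.75,"y":0.0,"z":0.03,"yaw":0.0},{"x":1.0,"y":0.0,"z":0.03,"yaw":0.0}])

```text
time_s: 5.8
tcp_pos: [0.5103, 0.0348, 0.0189]
eef_rot: [[0.946, -0.324, 0.0], [-0.324, -0.946, 0.0], [0.0, -0.0, -1.0]]
wrist_force: [-4.4, 1.3, 7.2]
gripper_width: 0.0255
grip_force: 50.5
```

```bash
python3 - <<'E'
from h import *
cr(-.183)
E
```

```text
t 5.8 tcp [0.5103 0.0348 0.0189] head -18.88 F [-4.4  1.3  7.2] w 0.0255 tilt [ 0.0001 -0.0001]
shift [0.518 0.004 0.   ] yaw -0.015
cradle xy -0.2037 0.0002
```

On the counter now (7 N down, 4.6 N drag). Slow advance to just before contact.

play_rows(steps=[{"x":0.1,"y":0.0,"z":-0.01,"yaw":0.0},{"x":0.2,"y":0.0,"z":-0.01,"yaw":0.0},{"x":0.3,"y":0.0,"z":-0.01,"yaw":0.0},{"x":0.4,"y":0.0,"z":-0.01,"yaw":0.0},{"x":0.5,"y":0.0,"z":-0.01,"yaw":0.0}])

```text
time_s: 6.3
tcp_pos: [0.5281, 0.0287, 0.0189]
eef_rot: [[0.946, -0.323, -0.001], [-0.323, -0.946, 0.0], [-0.001, 0.0, -1.0]]
wrist_force: [-2.5, 0.8, 4.5]
gripper_width: 0.0259
grip_force: 50.1
```

```bash
python3 - <<'E'
from h import *
cr(-.157)
E
```

```text
t 6.3 tcp [0.5281 0.0287 0.0189] head -18.86 F [-2.5  0.8  4.5] w 0.0259 tilt [-0.0006  0.0001]
shift [ 0.696  0.001 -0.001] yaw -0.012
cradle xy -0.1849 0.0001
```

play_rows(steps=[{"x":0.08,"y":0.0,"z":0.0,"yaw":0.0},{"x":0.16,"y":0.0,"z":0.0,"yaw":0.0},{"x":0.25,"y":0.0,"z":0.0,"yaw":0.0},{"x":0.33,"y":0.0,"z":0.0,"yaw":0.0},{"x":0.4,"y":0.0,"z":0.0,"yaw":0.0}])

```text
time_s: 6.8
tcp_pos: [0.5378, 0.0254, 0.0188]
eef_rot: [[0.946, -0.324, -0.014], [-0.324, -0.946, 0.003], [-0.014, 0.001, -1.0]]
wrist_force: [-17.4, 7.3, 19.3]
gripper_width: 0.0256
grip_force: 52.2
```

```bash
cat >>h.py <<'E'
def lift():
    c,s=np.cos(np.radians(-18.8)),np.sin(np.radians(-18.8))
    for n in("top","scene"):
        _,d=camera(n);d0=np.load(n+"0.npy");r=-np.array(camera_model(n)["view"])[2,2]
        for xc,ys in((-.1,(-.08,-.05,.05,.08)),(-.06,(-.08,-.05,.05,.08)),(.05,(-.08,-.07))):
            o=[]
            for yc in ys:
                u,v=proj(n,[.7031+c*xc-s*yc,-.031+s*xc+c*yc,.026])[0].round().astype(int)
                o.append(np.median(d0[v-2:v+3,u-2:u+3]-d[v-2:v+3,u-2:u+3])*1e3)
            print(n,xc,np.round(o,1),"mm depth diff")
E
python3 - <<'E'
from h import *
cr(-.157);lift()
E
```

```text
t 6.8 tcp [0.5378 0.0254 0.0188] head -18.89 F [-17.4   7.3  19.3] w 0.0256 tilt [-0.0142  0.0012]
shift [ 0.442  0.003 -0.009] yaw -0.017
cradle xy -0.1747 0.0001
top -0.1 [  1.  352.6 334.6 327.5] mm depth diff
top -0.06 [1.  0.3 2.1 0.6] mm depth diff
top 0.05 [-0.9 -0.6] mm depth diff
scene -0.1 [1.5 1.  3.  1.2] mm depth diff
scene -0.06 [-0.   1.9  1.5  1.3] mm depth diff
scene 0.05 [2.  1.8] mm depth diff
```

Contact: about 18 N push, partly from pressing down. Relieving the downward push and advancing in small steps.

play_rows(steps=[{"x":0.0,"y":0.0,"z":-0.01,"yaw":0.0},{"x":0.0,"y":0.0,"z":-0.03,"yaw":0.0},{"x":0.03,"y":0.0,"z":-0.03,"yaw":0.0},{"x":0.07,"y":0.0,"z":-0.03,"yaw":0.0},{"x":0.1,"y":0.0,"z":-0.03,"yaw":0.0}])

```text
time_s: 7.4
tcp_pos: [0.5421, 0.0237, 0.0188]
eef_rot: [[0.946, -0.324, -0.011], [-0.324, -0.946, 0.003], [-0.012, 0.001, -1.0]]
wrist_force: [-10.7, 3.8, 9.6]
gripper_width: 0.0255
grip_force: 50.8
```

```bash
python3 - <<'E'
from h import *
cr(-.157);lift()
E
```

```text
t 7.4 tcp [0.5421 0.0237 0.0188] head -18.88 F [-10.7   3.8   9.6] w 0.0255 tilt [-0.0118  0.0011]
shift [ 0.327 -0.002 -0.006] yaw -0.015
cradle xy -0.1701 -0.0001
top -0.1 [  0.9 357.6 335.9 335.5] mm depth diff
top -0.06 [1.9 2.3 3.2 1.5] mm depth diff
top 0.05 [ 0.3 -0.4] mm depth diff
scene -0.1 [2.  3.4 2.5 2.2] mm depth diff
scene -0.06 [1.2 1.8 2.6 2.1] mm depth diff
scene 0.05 [0.6 3.9] mm depth diff
```

play_rows(steps=[{"x":0.04,"y":0.0,"z":-0.01,"yaw":0.0},{"x":0.08,"y":0.0,"z":-0.01,"yaw":0.0},{"x":0.12,"y":0.0,"z":-0.01,"yaw":0.0},{"x":0.16,"y":0.0,"z":-0.01,"yaw":0.0},{"x":0.2,"y":0.0,"z":-0.01,"yaw":0.0}])

```text
time_s: 8.0
tcp_pos: [0.5498, 0.0209, 0.0188]
eef_rot: [[0.946, -0.324, -0.011], [-0.324, -0.946, 0.002], [-0.011, 0.001, -1.0]]
wrist_force: [-9.8, 2.6, 7.1]
gripper_width: 0.0255
grip_force: 50.5
```

```bash
python3 - <<'E'
from h import *
cr(-.157);lift()
p,d=camera("scene")
cv2.imwrite("pics/ins.png",cv2.resize(p[190:310,200:360],(800,600),interpolation=cv2.INTER_CUBIC))
E
```

```text
t 8.0 tcp [0.5498 0.0209 0.0188] head -18.88 F [-9.8  2.6  7.1] w 0.0255 tilt [-0.0112  0.0014]
shift [ 0.122 -0.008 -0.003] yaw -0.016
cradle xy -0.1619 -0.0003
top -0.1 [  3.7 364.8 339.5 343.3] mm depth diff
top -0.06 [  2.2 325.    3.5   2.8] mm depth diff
top 0.05 [1.8 0.7] mm depth diff
scene -0.1 [5.3 6.4 6.6 5.5] mm depth diff
scene -0.06 [3.2 3.9 4.3 3.2] mm depth diff
scene 0.05 [4.3 4.4] mm depth diff
```

View pics/ins.png

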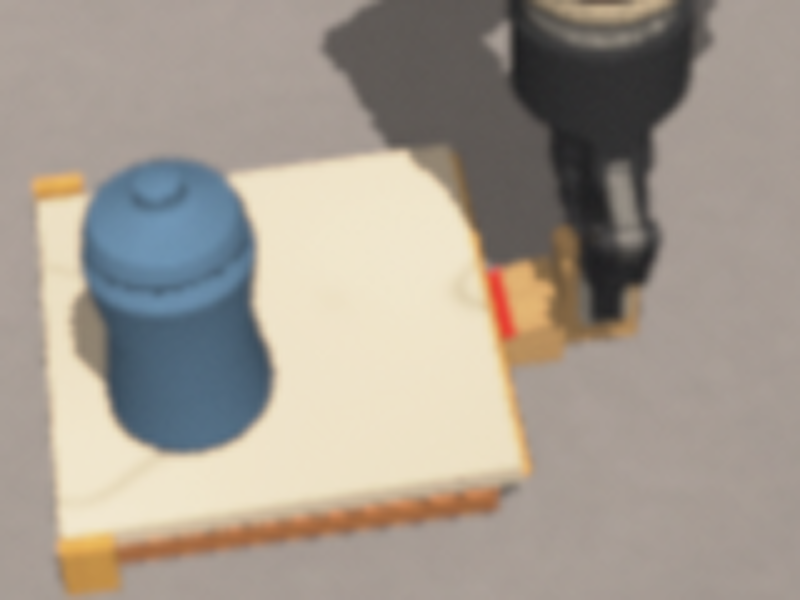

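The slab is up on the wedge, with the brass edge over the red band (band outer boundary near crop (508,300)). The jar is standing. I'll use this boundary to refine the remaining travel.

```bash
python3 - <<'E'
from h import *
c,s=np.cos(np.radians(-18.8)),np.sin(np.radians(-18.8))
def cf(p):p=p[:2]-[.7031,-.031];return round(c*p[0]+s*p[1],4),round(-s*p[0]+c*p[1],4)
im=cv2.imread("pics/ins.png");h=cv2.cvtColor(im,cv2.COLOR_BGR2HSV)
m=((h[...,0]<6)|(h[...,0]>174))&(h[...,1]>190)&(h[...,2]>150);m[:,:470]=0;m[:,540:]=0;m[350:]=0
for v in range(280,331,10):
    u=np.nonzero(m[v])[0]
    if len(u):
        P=ray("scene",[[200+(u.max()+.5)/5,190+v/5]],.021)[0];print(v,u.min(),u.max(),cf(P))
# original strip front edge in scene (baseline) near middle, outer lower/top edge
im=cv2.imread("pics/scene0.png");hh=cv2.cvtColor(im,cv2.COLOR_BGR2HSV)
for yc in(-.04,0,.04):
    u,v=proj("scene",[.7031-c*.112-s*yc,-.031-s*.112+c*yc,.022])[0];v=int(round(v));print(v,u,[tuple(int(k) for k in hh[v,i]) for i in range(int(u)-5,int(u)+6)])
E
```

```text
280 492 496 (np.float64(-0.1203), np.float64(-0.0146))
290 493 498 (np.float64(-0.12), np.float64(-0.0084))
300 496 502 (np.float64(-0.1207), np.float64(-0.0021))
310 498 504 (np.float64(-0.1205), np.float64(0.004))
320 500 506 (np.float64(-0.1203), np.float64(0.0101))
330 503 509 (np.float64(-0.1205), np.float64(0.0162))
238 293.70607275651446 [(21, 43, 235), (21, 43, 235), (22, 43, 234), (21, 42, 235), (21, 47, 234), (20, 66, 229), (18, 99, 216), (17, 96, 191), (14, 49, 167), (12, 29, 159), (12, 27, 158)]
251 296.77886003728423 [(21, 52, 226), (20, 54, 221), (19, 56, 219), (19, 55, 219), (19, 58, 220), (18, 75, 220), (17, 106, 214), (16, 95, 190), (14, 46, 166), (12, 29, 159), (12, 27, 158)]
264 300.00074349828293 [(21, 46, 232), (21, 46, 232), (21, 46, 232), (21, 50, 231), (20, 67, 227), (17, 102, 215), (16, 101, 192), (14, 49, 166), (12, 28, 157), (12, 27, 158), (12, 28, 157)]
```

play_rows(steps=[{"x":0.03,"y":0.0,"z":-0.01,"yaw":0.0},{"x":0.06,"y":0.0,"z":-0.01,"yaw":0.0},{"x":0.09,"y":0.0,"z":-0.01,"yaw":0.0},{"x":0.1,"y":0.0,"z":-0.01,"yaw":0.0},{"x":0.1,"y":0.0,"z":-0.01,"yaw":0.0}])

```text
time_s: 8.65
tcp_pos: [0.5539, 0.0194, 0.0189]
eef_rot: [[0.946, -0.323, -0.01], [-0.323, -0.946, 0.002], [-0.01, 0.001, -1.0]]
wrist_force: [-8.3, 2.5, 3.8]
gripper_width: 0.0255
grip_force: 50.1
```

```bash
python3 - <<'E'
from h import *
cr(-.157);lift();lift()
p,d=camera("scene")
cv2.imwrite("pics/ins2.png",cv2.resize(p[190:310,200:360],(800,600),interpolation=cv2.INTER_CUBIC))
E
```

```text
t 8.65 tcp [0.5539 0.0194 0.0189] head -18.87 F [-8.3  2.5  3.8] w 0.0255 tilt [-0.0102  0.0014]
shift [ 0.013 -0.01  -0.001] yaw -0.015
cradle xy -0.1575 -0.0004
top -0.1 [  5.1 368.1 340.5 348.7] mm depth diff
top -0.06 [  3.9 330.6   5.6   3.1] mm depth diff
top 0.05 [-0.3  0.5] mm depth diff
scene -0.1 [6.3 7.1 8.2 5.7] mm depth diff
scene -0.06 [6.3 4.2 5.8 5.5] mm depth diff
scene 0.05 [4.8 4.4] mm depth diff
top -0.1 [  3.3 368.  341.7 348.2] mm depth diff
top -0.06 [  3.6 330.5   5.9   3.1] mm depth diff
top 0.05 [0.8 0.8] mm depth diff
scene -0.1 [7.7 7.7 6.4 6.2] mm depth diff
scene -0.06 [4.3 4.6 5.4 5. ] mm depth diff
scene 0.05 [4.  4.5] mm depth diff
```

View pics/ins2.png

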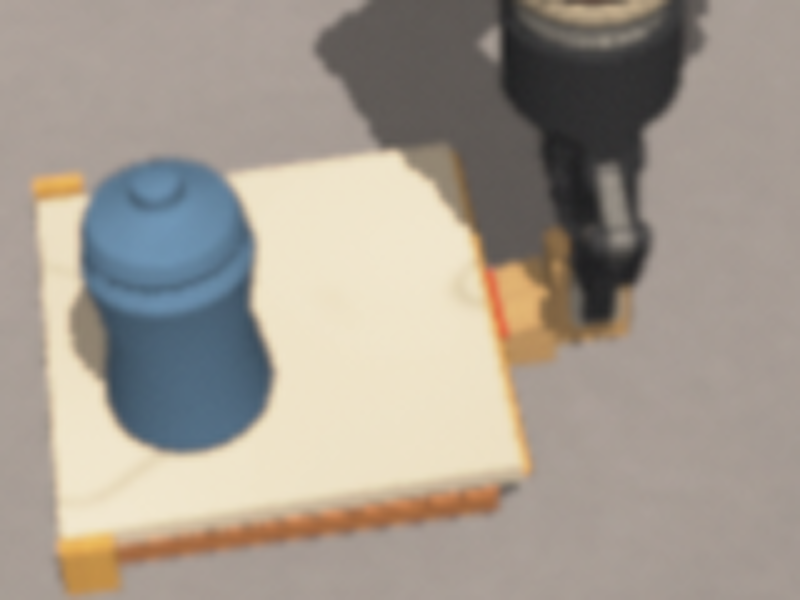

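The edge stands over the red band (about (497,305)) and the jar is upright. I'll let it settle once, then check.

play_rows(steps=[{"x":0.0,"y":0.0,"z":0.0,"yaw":0.0},{"x":0.0,"y":0.0,"z":0.0,"yaw":0.0},{"x":0.0,"y":0.0,"z":0.0,"yaw":0.0},{"x":0.0,"y":0.0,"z":0.0,"yaw":0.0},{"x":0.0,"y":0.0,"z":0.0,"yaw":0.0}])

```text
time_s: 9.4
tcp_pos: [0.5539, 0.0194, 0.0189]
eef_rot: [[0.946, -0.324, -0.01], [-0.324, -0.946, 0.002], [-0.01, 0.001, -1.0]]
wrist_force: [-8.8, 3.1, 3.7]
gripper_width: 0.0253
grip_force: 50.1
```

```bash
python3 - <<'E'
from h import *
cr(-.157)
p=get_state()["tcp_pos"]
if np.linalg.norm(p-[.5539,.0194,.0189])<.0015: print(finish_job())
E
```

```text
t 9.4 tcp [0.5539 0.0194 0.0189] head -18.88 F [-8.8  3.1  3.7] w 0.0253 tilt [-0.0101  0.0014]
shift [ 0.013 -0.01  -0.001] yaw -0.015
cradle xy -0.1575 -0.0004
the job is handed in; nothing more can be done
None
```

The job is handed in at 9.4 s: the small beech wedge is under the middle of the slab's front edge, lifting it about 5 mm over the red band, still gripped and held, with the jar standing.

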